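Sort parts boxes by heft and close up the carrier

ROBOT

A 6-joint arm with a two-finger parallel gripper is mounted at the origin on the work surface. World frame = base frame: x ahead of the robot, y to its left, z up, the work surface at z = 0. Lengths are in m, angles in rad, forces in N, time in s.
With the tool pointing down it reaches from about 0.3 to 1 m from the base axis. Payload 5.1 kg.
Tool frame: the origin (TCP) lies at the very end of the fingers, on their centre line; the grasp point (between the pads) lies manip.tcp_to_grasp behind it (manip.tcp_to_grasp is the distance from the TCP to the grasp point, in m); z points along the fingers, y is the line along which they close (so a half turn about z gives the same grasp; the last joint's range is limited). The gripper opens to 95 mm and grips with 3 to 60 N. Pads are 20 mm wide; open, the fingers measure 119 mm over their backs; the gripper's body (75 mm by 180 mm) begins 59 mm behind the grasp point.
Start: joints at [-1.216, 0.124, 1.65, -0, 1.367, -0.083], TCP at [0.276, -0.589, 0.215] pointing down, gripper open.
Joint ranges: [-2.61, 2.61], [-1.02, 2.33], [0.03, 2.71], [-1.35, 4.49], [0.32, 2.68], [-2.91, 2.91]. Speed limits (rad/s): [2.57, 2.57, 3.14, 3.14, 3.14, 3.14].

INTERFACE

Orientations are given as a unit quaternion [x, y, z, w].
In Python, from cell import manip, optics, ticket gives the robot as it stands.
- The arm moves only by the tool send_rows, never from a script. Its arguments are lists of equal length, an entry for each row: "delta_pos": the shift along the tool's x, y, z in cm, a list of three; "twist": the turn about the tool's z in rad. A call has 1 to 20 rows; each row shifts and turns the commanded pose from where the row before left it, along the tool's axes as they then stand; what a row does not reach is not made up. A row lasts 1/8 s, in which the tool goes at most 62.5 mm and 10.7 degrees, less where a joint would pass 70% of its speed; a pose out of reach is approached as far as the arm can. A call with a gripper value outside its range is refused whole. "claw" is the finger opening in cm, from 0 to 9.51, set as the call begins (left out, the last holds). The fingers move at their own pace and stop on an object; "grip_force" is the grip in N (left out, the last holds). Time passes only in rows, so rows that do not move let the fingers close. It gives the time, the measured TCP pose, the force, the opening and the grip force at its end, in the units of the state.
- manip.state(): the state, without advancing time (a new reading comes with each control period).
- optics.read_camera(name): name is "side" or "top"; returns (picture, depth): 420x560x3 uint8, red, green, blue; 420x560 float32, m along the optical axis (not along the pixel's ray), 0 where there is no reading.
- optics.calibration(name): a dict with "fx", "fy", "cx", "cy" (pixels), "D" ([k1, k2, p1, p2, k3] as OpenCV has them; the pictures are not rectified), "cam_to_world" (4x4, takes a point from camera to world coordinates). Camera axes: x right, y up, looking along -z (the intrinsics and any distortion apply to the point x, -y, -z); pixel columns grow to the right and rows downward; lengths in m; the calibration is good to about 2 mm. A picture is of the moment at which its call begins. calibration takes no time and is no camera call.
- ticket.close_job(): hands the job in; it is judged then, once.
The state is a dict: "time_s": time; "joints": joint angles; "qvel": joint speeds; "tau": joint torques, N m; "tcp_pos": TCP position; "tool_rot": TCP orientation; "ft_force": force on the tool from outside, world axes, zero at the start; "torque": the same for the moment, N m; "opening": finger opening in m; "grasp_force": force on a finger pad.
Only numpy, scipy, OpenCV 4.12 (cv2) and the standard library are available. Lean on these libraries where they do the work, as an engineer would, in place of code of your own. Each camera call takes 0.05 s, during which the arm holds its last target. There are 200 camera calls.

TASK

The closed parts boxes on the bench look alike and differ only in weight, so heft each one (raising one end a little is enough): stand those over half a kilogram upright on the carrier, in the row between its far fence and the line that the load bar will be closed to, and those under half a kilogram upright in the white refill tray; a box within some 50 g of the half kilo may go to either. When all are sorted, and however many the carrier holds, push its stiff load bar towards the fence in small taps until its pointer stands at the mark on the rail, without overshooting, and then turn the lock ring on the bar fully home to its locked mark. Leave the wax tin, tape roll and blade case where they are.

Things in the scene. Friction and masses are not known exactly. Their poses are not given: they have to be found in the camera images.
- box_1: closed grey plastic parts box, 80 long (x) x 50 wide (y) x 42 high. On its lid a black grip rib in the middle: 32 long (x), 12 thick (y), 20 high (z 42 to 62), and two black ball knobs of 14 diameter, centres at x = +-32, z = 53. Origin at the centre of the underside, z up. Weighs 0.25 to 0.85 kg, evenly about its middle; all look the same. May be absent.
- box_2: closed grey plastic parts box, 80 long (x) x 50 wide (y) x 42 high. On its lid a black grip rib in the middle: 32 long (x), 12 thick (y), 20 high (z 42 to 62), and two black ball knobs of 14 diameter, centres at x = +-32, z = 53. Origin at the centre of the underside, z up. Weighs 0.25 to 0.85 kg, evenly about its middle; all look the same. May be absent.
- box_3: closed grey plastic parts box, 80 long (x) x 50 wide (y) x 42 high. On its lid a black grip rib in the middle: 32 long (x), 12 thick (y), 20 high (z 42 to 62), and two black ball knobs of 14 diameter, centres at x = +-32, z = 53. Origin at the centre of the underside, z up. Weighs 0.25 to 0.85 kg, evenly about its middle; all look the same. May be absent.
- box_4: closed grey plastic parts box, 80 long (x) x 50 wide (y) x 42 high. On its lid a black grip rib in the middle: 32 long (x), 12 thick (y), 20 high (z 42 to 62), and two black ball knobs of 14 diameter, centres at x = +-32, z = 53. Origin at the centre of the underside, z up. Weighs 0.25 to 0.85 kg, evenly about its middle; all look the same. May be absent.
- box_5: closed grey plastic parts box, 80 long (x) x 50 wide (y) x 42 high. On its lid a black grip rib in the middle: 32 long (x), 12 thick (y), 20 high (z 42 to 62), and two black ball knobs of 14 diameter, centres at x = +-32, z = 53. Origin at the centre of the underside, z up. Weighs 0.25 to 0.85 kg, evenly about its middle; all look the same. May be absent.
- carrier: aluminium carrier fixed to the bench. Origin at bench level, x towards the fence (away from the robot), z up. Plate x -115 to 110, y -187 to 162, top at z = 10. Fence's inner face at x = 100, top z = 32. Rails along x at y = +-154, 14 wide, top z = 22. Boxes belong in the row x 0 to 100 (the closed bar's front face is at x = 0), up to five side by side, length along x
- row_centre (a point): middle of the row of boxes, on the plate's top (carrier x 50, y 0, z 10); axes as the carrier's. A box counts as in the row when its origin is within 28 of this point in x and within 130 in y
- bar (a joint): travel of the load bar along the carrier's x towards the fence, m; 0 fully open, at the mark 0.070, hard stop 0.095. It slides with a dry friction of about 8 N and stays where it is left; it starts at 0 to 0.020. Nothing else springs or pulls it.
- bar_grip (a point): centre of the black grip block on the middle of the load bar; axes as the carrier's, x the way it closes. Block 14 thick (x), 40 long (y), z 40 to 64 over the bench; this point is 54 over the bench. The dark steel bar below: 16 thick (x), 286 long (y), z 16 to 40. Push the rear (-x) face of block or bar, or pinch the block across x
- bar_pointer (a point): pointer of the load bar: the middle of the narrow left shoe (with a steel button) that rides over the left rail (y about +156); its x in the carrier frame is to agree with stop_mark's.
- stop_mark (a point): dark line scribed across the top of the left rail, at carrier x = -8: where the bar's pointer must come to stand.
- ring (a joint): angle of the lock ring, rad, growing anticlockwise seen from above; 0 loose, fully home against its stop at 1.25. Dry friction about 0.1 N m; it starts at 0 to 0.2 and stays where it is left.
- ring_grip (a point): on the lock ring's axis, 8 below its top, 50 over the bench. Knurled aluminium collar, 40 diameter, 20 high (z 38 to 58 over the bench), round a vertical stud on the bar's right shoe, 30 behind the bar's middle and at carrier y -164; it travels with the bar. The shoe below is 34 wide (y), top z = 36. Grip it across its diameter from above
- ring_line (a point): dark radial line on the ring's top, 15.5 from the axis; when locked it points straight along the carrier's -x and meets the short white mark on the shoe.
- tray: white plastic refill tray fixed to the bench, 190 x 190 outside, walls 5 thick and 26 high, floor lined with cork. Origin at the centre of its underside, z up. Boxes stand on the liner (z = 7), up to six as 2 along x by 3 along y with their length along x. A box counts as in it when its origin is within 75 of the centre in x and in y
- deck: the carrier's plywood plate, 10 thick, which carries the boxes' weight; origin and axes as the carrier's
- liner: cork liner on the tray's floor, 180 x 180, top at z = 7, which carries the boxes' weight; origin and axes as the tray's
- wax_tin: bystander: yellow round tin with steel lid, 92 diameter, 44 high, origin at the centre of the underside.
- tape_roll: bystander: brown roll of tape lying flat, 100 diameter, 25 high, origin at the centre of the underside.
- blade_case: bystander: low yellow case with white lid, 77 x 202 x 37, origin at the centre of the underside.
Mind the look-alikes: they are no part of the job. What is shaped like the box_1 but orange is not meant.

How it is judged:
On the way, in this order (a step that is already met when the one before it is completed fails the run):
1. every box stands at rest where it belongs: over half a kilogram in the carrier's row, under it in the refill tray (angle between each of box_1, box_2, box_3, box_4, box_5's own z axis and vertical below 0.08 rad and linear speed of each of box_1, box_2, box_3, box_4, box_5 below 0.02 m/s and contact force between the fingers and box_1 below 0.1 N and ((x of box_1 in the frame of carrier between 0.022 and 0.078 m and y of box_1 in the frame of carrier between -0.13 and 0.13 m and z of box_1 in the frame of carrier between 0.005 and 0.016 m and contact force between box_1 and deck above 4.2 N) or (x of box_1 in the frame of tray between -0.075 and 0.075 m and y of box_1 in the frame of tray between -0.075 and 0.075 m and z of box_1 in the frame of tray between 0.003 and 0.013 m and contact force between box_1 and liner between 0.5 and 5.6 N)) and contact force between the fingers and box_2 below 0.1 N and ((x of box_2 in the frame of carrier between 0.022 and 0.078 m and y of box_2 in the frame of carrier between -0.13 and 0.13 m and z of box_2 in the frame of carrier between 0.005 and 0.016 m and contact force between box_2 and deck above 4.2 N) or (x of box_2 in the frame of tray between -0.075 and 0.075 m and y of box_2 in the frame of tray between -0.075 and 0.075 m and z of box_2 in the frame of tray between 0.003 and 0.013 m and contact force between box_2 and liner between 0.5 and 5.6 N)) and contact force between the fingers and box_3 below 0.1 N and ((x of box_3 in the frame of carrier between 0.022 and 0.078 m and y of box_3 in the frame of carrier between -0.13 and 0.13 m and z of box_3 in the frame of carrier between 0.005 and 0.016 m and contact force between box_3 and deck above 4.2 N) or (x of box_3 in the frame of tray between -0.075 and 0.075 m and y of box_3 in the frame of tray between -0.075 and 0.075 m and z of box_3 in the frame of tray between 0.003 and 0.013 m and contact force between box_3 and liner between 0.5 and 5.6 N)) and contact force between the fingers and box_4 below 0.1 N and ((x of box_4 in the frame of carrier between 0.022 and 0.078 m and y of box_4 in the frame of carrier between -0.13 and 0.13 m and z of box_4 in the frame of carrier between 0.005 and 0.016 m and contact force between box_4 and deck above 4.2 N) or (x of box_4 in the frame of tray between -0.075 and 0.075 m and y of box_4 in the frame of tray between -0.075 and 0.075 m and z of box_4 in the frame of tray between 0.003 and 0.013 m and contact force between box_4 and liner between 0.5 and 5.6 N)) and contact force between the fingers and box_5 below 0.1 N and ((x of box_5 in the frame of carrier between 0.022 and 0.078 m and y of box_5 in the frame of carrier between -0.13 and 0.13 m and z of box_5 in the frame of carrier between 0.005 and 0.016 m and contact force between box_5 and deck above 4.2 N) or (x of box_5 in the frame of tray between -0.075 and 0.075 m and y of box_5 in the frame of tray between -0.075 and 0.075 m and z of box_5 in the frame of tray between 0.003 and 0.013 m and contact force between box_5 and liner between 0.5 and 5.6 N))), for 0.2 s.
2. the load bar stands at its mark (within 4 mm) (value of joint bar between 0.066 and 0.074 m), for 0.2 s.
3. the lock ring is turned home to its locked mark, the bar still at its mark (all of step 2 and value of joint ring above 1.12 rad), for 0.2 s.
At the end, for the whole second after the job is handed in: All boxes upright, released, at rest: heavy (never under 0.43 kg) on the carrier, middles within 28 mm of the row line in x, 130 mm in y; light (never over 0.57 kg) on the tray liner, within 75 mm of its centre in x and y; bar within 4 mm of its mark; lock ring within 0.13 rad of its stop (all of step 1 and all of step 3); the robot touches nothing.
It fails at once if the load bar is driven more than 7 mm past its mark (value of joint bar above 0.077 m).
It fails at once if the wax tin is displaced by more than 3 cm (distance of wax_tin from where it was at the start of the episode above 0.03 m).
It fails at once if the tape roll is displaced by more than 3 cm (distance of tape_roll from where it was at the start of the episode above 0.03 m).
It fails at once if the blade case is displaced by more than 3 cm (distance of blade_case from where it was at the start of the episode above 0.03 m).
Of box_1, box_2, box_3, box_4, box_5 only 3 to 5 are there at a start; the rules pass over those that are not, and their reading is None.
At some moment in a run one of box_1, box_2, box_3, box_4, box_5 may be knocked a few centimetres aside while the robot is not near it.
Once in a run the grip may slacken for a moment while it holds something.
It also fails if it takes over 210 s, if anything falls off the work surface, if the arm or the gripper's body presses on something with over 40 N, if the wrist force passes 120 N, or if a joint passes its speed limit or range.

## Working session

There is one attempt and no reset: what is moved stays moved. The work goes in short steps, Python scripts to look and compute and a tool call to move; the robot and the scene stay as the last step left them, time stands still between calls to the robot, and variables do not carry over. Pictures are saved under pics/ and viewed, at most 14 in all, crops included, and the job is handed in when it is done.

Besides the shell and the picture viewer there is one more tool, called after "Emit:" by a JSON object that holds its "api" and its "payload". send_rows: Moves the arm, as the interface text tells. Its arguments: {"type":"object","properties":{"delta_pos":{"type":"array","items":{"type":"array","items":{"type":"number"}}},"twist":{"type":"array","items":{"type":"number"}},"claw":{"type":"number"},"grip_force":{"type":"number"}},"required":["delta_pos","twist"]}

```bash
mkdir -p pics; cat > h.py <<'E'
import numpy as np, cv2, json
from cell import manip, optics, ticket
def grab(n,f=None):
    im,d=optics.read_camera(n)
    if f: cv2.imwrite('pics/'+f,cv2.cvtColor(im,cv2.COLOR_RGB2BGR))
    return im,d
def world(n,d):
    """HxWx3 world points for a depth map"""
    c=optics.calibration(n); K=np.array([[c['fx'],0,c['cx']],[0,c['fy'],c['cy']],[0,0,1.]])
    h,w=d.shape; u,v=np.meshgrid(np.arange(w),np.arange(h))
    p=cv2.undistortPoints(np.stack([u,v],-1).reshape(-1,1,2).astype(np.float64),K,np.array(c['D'],float)).reshape(h,w,2)
    P=np.stack([p[...,0]*d,-p[...,1]*d,-d],-1)
    T=np.array(c['cam_to_world']); W=P@T[:3,:3].T+T[:3,3]; W[d<=0]=np.nan
    return W
def st():
    s=manip.state(); return {k:np.round(s[k],4).tolist() for k in s}
E
python3 - <<'E'
from h import *
for n in('top','side'):
    im,d=grab(n,n+'0.png'); np.save(n+'0d.npy',d)
    print(n,np.round(optics.calibration(n)['cam_to_world'],3).tolist())
print(st(),manip.tcp_to_grasp)
E
```

```text
top [[-0.004, 0.994, -0.107, 0.485], [-1.0, -0.006, -0.014, -0.022], [-0.015, 0.107, 0.994, 1.239], [0.0, 0.0, 0.0, 1.0]]
side [[-0.988, 0.069, -0.135, 0.455], [-0.151, -0.529, 0.835, 0.789], [-0.013, 0.846, 0.533, 0.581], [0.0, 0.0, 0.0, 1.0]]
{'time_s': 0.1, 'joints': [-1.2156, 0.1244, 1.6515, 0.0, 1.3675, -0.0826], 'qvel': [-0.0001, 0.0003, -0.0024, -0.0014, -0.0004, 0.0011], 'tau': [0.0003, -41.8879, -36.1098, 0.0778, 0.0461, -0.0001], 'tcp_pos': [0.2753, -0.5882, 0.2135], 'tool_rot': [0.9761, 0.2171, -0.0001, -0.0009], 'ft_force': [-0.5243, -0.1844, 0.6506], 'torque': [-0.0574, -0.02, 0.0364], 'grasp_force': 0.0, 'opening': 0.0951} 0.0188
```

View pics/top0.png

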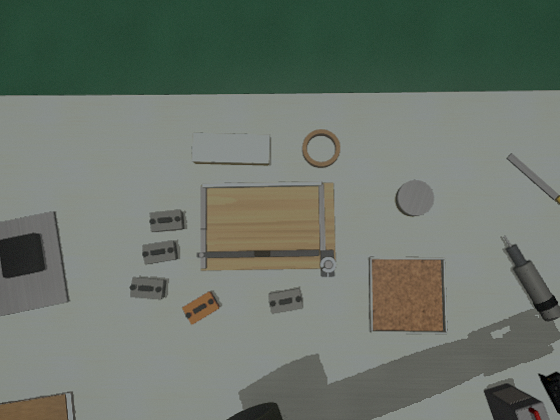

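View pics/side0.png

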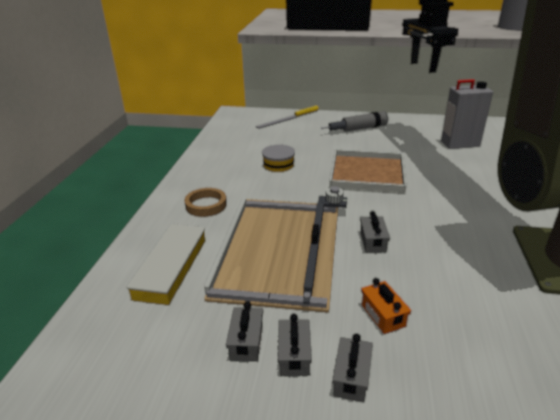

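The top view shows four grey boxes at (167,220), (160,252), (149,288) and (286,300). The same-shaped box at (201,307) is orange, so it's a look-alike and not part of the job. The carrier is at about (265,228) with its ring at (328,265), and the tray is at (407,295). Next I'll measure and confirm in an enlarged crop.

```bash
python3 - <<'E'
from h import *
im=cv2.imread('pics/top0.png'); d=np.load('top0d.npy'); W=world('top',d); np.save('W0.npy',W)
c=im[170:345,120:460]; cv2.imwrite('pics/crop0.png',cv2.resize(c,None,fx=2.3,fy=2.3,interpolation=cv2.INTER_CUBIC))
for n,(u,v) in dict(b1=(167,220),b2=(160,252),b3=(149,288),b4=(286,300),orange=(201,307)).items():
    w=W[v-25:v+25,u-32:u+32]; m=(w[...,2]>.03)&(w[...,2]<.08)
    k,l,s,ce=cv2.connectedComponentsWithStats(m.astype(np.uint8))
    j=l[25,32]; j=j if j else 1+np.argmax(s[1:,4])
    P=w[l==j]; lid=P[(P[:,2]<.047)&(P[:,2]>.036)]
    r=cv2.minAreaRect((lid[:,:2]*1000).astype(np.float32))
    dark=P[P[:,2]>.048]; q=dark[:,:2].mean(0); e=np.linalg.svd(dark[:,:2]-q)[2][0]
    print(n,s[j,4],np.round(r,1) if 0 else r,'rib',q.round(4),np.degrees(np.arctan2(e[1],e[0])).round(1),np.percentile(P[:,2],[5,50,98]).round(4))
for n,(u,v) in dict(plateBL=(203,269),plateTL=(203,187),railLtop=(203,215),railR=(323,215),fence=(262,184),block=(262,253),barL=(225,254),barR=(305,253),ring=(328,265),pt=(203,254),trayTL=(371,259),trayTR=(443,259),trayBR=(445,330),trayBL=(371,330),cork=(407,295),wax=(415,197)).items(): print(n,W[v,u].round(4))
E
```

```text
b1 627 ((606.0189208984375, 292.8096923828125), (50.05107879638672, 79.45765686035156), 5.419821262359619) rib [0.6052 0.2916] 95.1 [0.0372 0.0423 0.0634]
b2 642 ((525.4619140625, 308.70062255859375), (49.801719665527344, 82.13314819335938), 8.824502944946289) rib [0.5254 0.3083] 98.8 [0.0379 0.0424 0.0634]
b3 658 ((435.4943542480469, 336.1047058105469), (81.48006439208984, 49.85993576049805), 85.27498626708984) rib [0.4358 0.3355] -95.6 [0.0373 0.0425 0.0632]
b4 654 ((402.0855712890625, -10.247798919677734), (49.8321647644043, 81.56900024414062), 9.305411338806152) rib [ 0.4026 -0.0112] -80.6 [0.0379 0.0421 0.0632]
orange 660 ((386.3478088378906, 201.92752075195312), (49.71383285522461, 81.99893188476562), 30.977964401245117) rib [0.3862 0.202 ] 120.5 [0.0378 0.0425 0.0641]
plateBL [0.4809 0.2013 0.0076]
plateTL [0.6934 0.2013 0.0235]
railLtop [0.6199 0.2004 0.0234]
railR [ 0.6177 -0.1099  0.0266]
fence [0.6991 0.0471 0.03  ]
block [0.5197 0.045  0.0672]
barL [0.5185 0.1403 0.039 ]
barR [ 0.5201 -0.0622  0.0369]
ring [ 0.4895 -0.1177  0.0641]
pt [0.519  0.1975 0.0316]
trayTL [ 0.5047 -0.2342  0.0032]
trayTR [ 0.5037 -0.4123  0.0251]
trayBR [ 0.3276 -0.4091  0.0269]
trayBL [ 0.3274 -0.2258  0.0252]
cork [ 0.4126 -0.3229  0.0072]
wax [ 0.6602 -0.342   0.0447]
```

View pics/crop0.png

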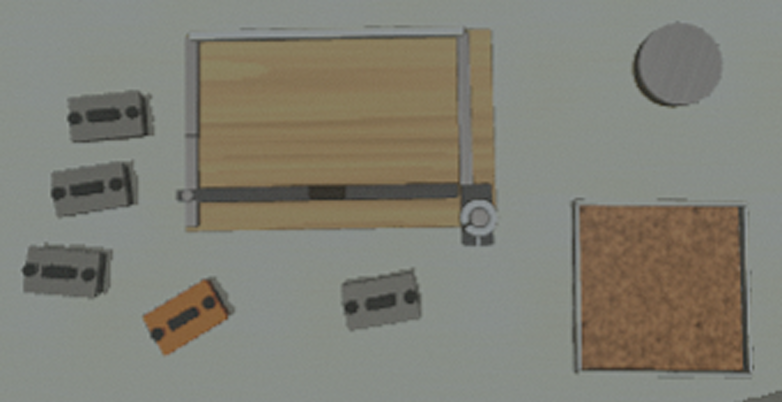

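```bash
python3 - <<'E'
from h import *
W=np.load('W0.npy'); im=cv2.imread('pics/top0.png').astype(int)
V,U=np.mgrid[:420,:560]
def sel(u0,u1,v0,v1,z0,z1): 
    m=(U>=u0)&(U<=u1)&(V>=v0)&(V<=v1)&(W[...,2]>z0)&(W[...,2]<z1); return W[m],m
P,_=sel(212,250,246,262,.033,.047);Q,_=sel(275,312,246,262,.033,.047);A=np.vstack([P,Q])
f=np.polyfit(A[:,1],A[:,0],1); print('bar x=f(y)',f,'yaw',np.degrees(np.arctan(-f[0])),len(A))
for n,a in dict(L=(195,212,190,244),R=(315,330,190,244)).items():
    P,_=sel(*a,.0165,.032); g=np.polyfit(P[:,0],P[:,1],1); print('rail',n,g,'y@.6',np.polyval(g,.6),np.degrees(np.arctan(g[0])),len(P),np.median(P[:,2]))
P,_=sel(205,318,176,190,.026,.042); g=np.polyfit(P[:,1],P[:,0],1); print('fence',g,np.polyval(g,.045),P[:,0].min(),P[:,0].max(),np.degrees(np.arctan(-g[0])))
P,_=sel(250,275,246,262,.055,.075); print('block',P.mean(0),len(P))
P,_=sel(318,338,254,276,.05,.07); print('ring',P.mean(0),(P.min(0)+P.max(0))/2,len(P))
P,_=sel(192,212,247,262,.025,.045); print('shoe',P.mean(0),len(P))
P,m=sel(360,455,250,340,.02,.035); r=cv2.minAreaRect((P[:,:2]*1000).astype(np.float32)); print('tray',r)
# mark on left rail: darkest row
g=im[215:245,201:207].mean((1,2)); print(np.round(g).astype(int).tolist()); 
for v in(226,227,228,229,230,231): print(v,W[v,203].round(4))
E
```

```text
bar x=f(y) [-0.01125209  0.52074046] yaw 0.6446698027337132 476
rail L [0.01651494 0.19173893] y@.6 0.2016478963211378 0.9461505167115206 324 0.021877345974163576
rail R [ 0.00998226 -0.11148701] y@.6 -0.10549766054594438 0.5719222176367702 303 0.021554876830642167
fence [-0.01201138  0.70018909] 0.699648575029095 0.6829166057504954 0.7067705443226767 0.6881683207495239
block [0.52028582 0.04589715 0.06342898] 81
ring [ 0.49217502 -0.11648537  0.05947497] [ 0.4921131 -0.1161749  0.0605432] 206
shoe [0.5184765  0.19173959 0.03537022] 97
tray ((414.3994140625, -320.81732177734375), (192.20330810546875, 189.55963134765625), 89.76644897460938)
[104, 103, 103, 103, 104, 105, 105, 104, 104, 105, 105, 104, 107, 82, 86, 105, 109, 108, 109, 109, 108, 109, 109, 109, 108, 110, 110, 109, 110, 108]
226 [0.5918 0.2008 0.0188]
227 [0.589  0.2006 0.02  ]
228 [0.5861 0.1998 0.0241]
229 [0.5838 0.2004 0.0204]
230 [0.5813 0.2006 0.0193]
231 [0.5786 0.2003 0.0209]
```

```bash
cat >> h.py <<'E'
def plan(x,y,z,yawdeg):
    """shift in the tool axes (cm) first at present yaw, then twist; also shift if twist is made first"""
    s=manip.state(); q=np.array(s['tool_rot']); p=np.array(s['tcp_pos'])
    from scipy.spatial.transform import Rotation as R
    r=R.from_quat(q); t=np.array([x,y,z])-p; X=r.as_matrix()[:,0]; yaw=np.degrees(np.arctan2(X[1],X[0]))
    dy=(yawdeg-yaw+180)%360-180; tw=-np.radians(dy)
    print('t',round(s['time_s'],2),'p',p.round(4),'yaw',yaw.round(2),'open',round(s['opening'],4),'F',np.round(s['ft_force'],2),'grip',round(s['grasp_force'],1),'j6',round(s['joints'][5],2))
    print('twist',tw.round(3),'| shift now',(r.inv().apply(t)*100).round(2),'| shift after twist',((r*R.from_rotvec([0,0,tw])).inv().apply(t)*100).round(2))
E
python3 -c "
from h import *
plan(.4023,-.0107,.15,99.3)"
```

```text
t 0.1 p [ 0.2753 -0.5882  0.2135] yaw 25.08 open 0.0951 F [-0.52 -0.18  0.65] grip 0.0 j6 -0.08
twist -1.295 | shift now [ 35.98 -46.91   6.45] | shift after twist [54.93 21.86  6.45]
```

Emit:
{"api": "send_rows", "payload": {"delta_pos": [[3, -3.9, 0], [3, -3.9, 0], [3, -3.9, 0], [3, -3.9, 0], [3, -3.9, 0], [3, -3.9, 0], [3, -3.9, 0], [3, -3.9, 0], [3, -3.9, 0], [3, -3.9, 0], [3, -3.9, 2], [3, -3.9, 2], [0, 0, 2], [0, 0, 0], [0, 0, 0], [0, 0, 0], [0, 0, 0], [0, 0, 0], [0, 0, 0], [0, 0, 0]], "twist": [0, 0, 0, 0, 0, 0, 0, 0, 0, 0, 0, 0, -0.16, -0.16, -0.16, -0.16, -0.16, -0.16, -0.16, -0.16], "claw": 4, "grip_force": 35}}

```text
time_s: 2.6
tcp_pos: [0.4028, -0.0122, 0.1542]
tool_rot: [0.651, 0.759, -0.0, -0.0]
ft_force: [-1.2, 0.2, -0.0]
opening: 0.0401
grasp_force: 0.0
```

```bash
python3 -c "
from h import *
plan(.4023,-.0107,.0445,99.3)"
```

```text
t 2.6 p [ 0.4028 -0.0122  0.1542] yaw 98.72 open 0.0401 F [-1.19  0.21 -0.04] grip 0.0 j6 -0.32
twist -0.01 | shift now [ 0.15 -0.02 10.97] | shift after twist [ 0.15 -0.02 10.97]
```

Emit:
{"api": "send_rows", "payload": {"delta_pos": [[0.1, 0, 3.5], [0, 0, 3.5], [0, 0, 2.5], [0, 0, 1.4], [0, 0, 0], [0, 0, 0]], "twist": [-0.01, 0, 0, 0, 0, 0]}}

```text
time_s: 3.35
tcp_pos: [0.4039, -0.0114, 0.0467]
tool_rot: [0.649, 0.76, 0.0, 0.001]
ft_force: [0.1, -0.3, -0.3]
opening: 0.04
grasp_force: 0.0
```

Emit:
{"api": "send_rows", "payload": {"delta_pos": [[0, 0, 0], [0, 0, 0], [0, 0, 0], [0, 0, 0], [0, 0, 0], [0, 0, 0]], "twist": [0, 0, 0, 0, 0, 0], "claw": 0.5}}

```text
time_s: 4.1
tcp_pos: [0.4022, -0.0113, 0.0456]
tool_rot: [0.649, 0.76, -0.001, -0.001]
ft_force: [-5.5, -0.5, 5.6]
opening: 0.0121
grasp_force: 35.0
```

Emit:
{"api": "send_rows", "payload": {"delta_pos": [[0, 0, -1], [0, 0, -2], [0, 0, -1.5], [0, 0, 0], [0, 0, 0], [0, 0, 0], [0, 0, 0]], "twist": [0, 0, 0, 0, 0, 0, 0]}}

```text
time_s: 4.97
tcp_pos: [0.4026, -0.0112, 0.09]
tool_rot: [0.649, 0.76, -0.0, -0.001]
ft_force: [-0.3, 0.0, -7.6]
opening: 0.0115
grasp_force: 35.0
```

Emit:
{"api": "send_rows", "payload": {"delta_pos": [[0, 0, -0.6], [0, 0, -0.6], [0, 0, -0.6], [0, 0, -0.6], [0, 0, 0], [0, 0, 0], [0, 0, 0], [0, 0, 0], [0, 0, 0], [0, 0, 0], [4, 0.5, 0], [4, 0.5, 0], [4, 0.5, 0], [4, 0.5, 0], [4, 0.5, 0], [4, 0.5, 0], [0, 0, 0], [0, 0, 0]], "twist": [0.17, 0.17, 0.17, 0.17, 0.17, 0.17, 0.17, 0.17, 0.17, 0.17, 0, 0, 0, 0, 0, 0, 0, 0]}}

```text
time_s: 7.22
tcp_pos: [0.6429, -0.0344, 0.1133]
tool_rot: [1.0, 0.014, -0.001, -0.0]
ft_force: [-0.4, 0.5, -7.8]
opening: 0.0121
grasp_force: 35.0
```

```bash
python3 -c "
from h import *
plan(.648,-.042,.0558,.7)"
```

```text
t 7.22 p [ 0.6429 -0.0344  0.1133] yaw 1.59 open 0.0121 F [-0.42  0.54 -7.77] grip 35.0 j6 1.41
twist 0.016 | shift now [0.5  0.77 5.74] | shift after twist [0.51 0.76 5.74]
```

Emit:
{"api": "send_rows", "payload": {"delta_pos": [[0.5, 0.7, 1], [0, 0, 2], [0, 0, 1.5], [0, 0, 0.7], [0, 0, 0.5], [0, 0, 0], [0, 0, 0]], "twist": [0.016, 0, 0, 0, 0, 0, 0]}}

```text
time_s: 8.1
tcp_pos: [0.6496, -0.0414, 0.0585]
tool_rot: [1.0, 0.006, 0.001, 0.0]
ft_force: [-0.1, -0.2, -8.1]
opening: 0.0114
grasp_force: 35.0
```

Emit:
{"api": "send_rows", "payload": {"delta_pos": [[0, 0, 0], [0, 0, 0], [0, 0, 0], [0, 0, 0], [0, 0, -2], [0, 0, -3], [0, 0, -4], [0, 0, -2]], "twist": [0, 0, 0, 0, 0, 0, 0, 0], "claw": 3}}

```text
time_s: 9.1
tcp_pos: [0.6506, -0.0416, 0.1721]
tool_rot: [1.0, 0.006, 0.003, 0.0]
ft_force: [-0.4, 0.0, 0.1]
opening: 0.0303
grasp_force: 0.0
```

```bash
python3 - <<'E'
from h import *
im,d=grab('top','top1.png'); W=world('top',d)
plan(.6055,.2920,.12,95.3)
m=((W[...,2]>.052)&(W[...,2]<.09)).astype(np.uint8)
k,l,s,c=cv2.connectedComponentsWithStats(m)
for j in range(1,k):
    if s[j,4]>15 and s[j,4]<300: P=W[l==j]; print(s[j,4],c[j].round(),np.round([P[:,0].mean(),P[:,1].mean(),np.median(P[:,2])],4))
E
```

```text
t 9.15 p [ 0.6515 -0.0417  0.1742] yaw 0.68 open 0.0301 F [ 0.8  -0.69  1.77] grip 0.0 j6 1.41
twist -1.651 | shift now [ -4.25 -33.43   5.34] | shift after twist [33.67 -1.54  5.34]
126 [295. 209.] [ 0.6305 -0.0376  0.0555]
24 [303. 211.] [ 0.6245 -0.0576  0.0536]
70 [164. 219.] [0.6054 0.2924 0.0611]
26 [176. 218.] [0.609  0.2609 0.0566]
23 [151. 221.] [0.6019 0.3243 0.0575]
25 [169. 249.] [0.5306 0.277  0.0592]
67 [157. 251.] [0.5253 0.3082 0.0615]
25 [144. 253.] [0.5204 0.3397 0.0582]
198 [328. 264.] [ 0.4918 -0.1171  0.059 ]
25 [132. 287.] [0.4387 0.3676 0.0584]
69 [144. 288.] [0.4357 0.3358 0.0614]
26 [158. 289.] [0.4325 0.3045 0.0568]
23 [210. 301.] [0.4026 0.1743 0.0569]
67 [198. 308.] [0.3867 0.2012 0.0623]
23 [188. 315.] [0.3701 0.2285 0.058 ]
273 [503. 400.] [ 0.1736 -0.5235  0.0717]
```

Emit:
{"api": "send_rows", "payload": {"delta_pos": [[-0.5, -4.2, 0.3], [-0.5, -4.2, 0.3], [-0.5, -4.2, 0.3], [-0.5, -4.2, 0.3], [-0.5, -4.2, 0.3], [-0.5, -4.2, 0.3], [-0.6, -4.2, 0.3], [-0.6, -4.0, 0.3], [0, 0, 0.3], [0, 0, 0.3], [0, 0, 0.3], [0, 0, 0.3], [0, 0, 0.3], [0, 0, 0.3], [0, 0, 0.3], [0, 0, 0.3], [0, 0, 0.3], [0, 0, 0.3], [0, 0, 0]], "twist": [0, 0, 0, 0, 0, 0, 0, 0, -0.165, -0.165, -0.165, -0.165, -0.165, -0.165, -0.165, -0.165, -0.165, -0.165, 0], "claw": 4}}

```text
time_s: 11.52
tcp_pos: [0.6023, 0.2918, 0.1123]
tool_rot: [0.675, 0.738, -0.001, -0.001]
ft_force: [-0.8, -0.9, -0.6]
opening: 0.0398
grasp_force: 0.0
```

```bash
python3 -c "
from h import *
plan(.6055,.2922,.0450,95.3)"
```

```text
t 11.53 p [0.6023 0.2918 0.1123] yaw 95.1 open 0.0398 F [-0.76 -0.91 -0.64] grip 0.0 j6 0.28
twist -0.003 | shift now [0.02 0.34 6.73] | shift after twist [0.02 0.34 6.73]
```

Emit:
{"api": "send_rows", "payload": {"delta_pos": [[0, 0.3, 2], [0, 0, 2.5], [0, 0, 1.6], [0, 0, 0.7], [0, 0, 0], [0, 0, 0]], "twist": [0, 0, 0, 0, 0, 0]}}

```text
time_s: 12.28
tcp_pos: [0.6068, 0.2926, 0.0467]
tool_rot: [0.674, 0.738, 0.001, 0.0]
ft_force: [0.2, 0.0, 0.1]
opening: 0.0399
grasp_force: 0.0
```

Emit:
{"api": "send_rows", "payload": {"delta_pos": [[0, 0, 0], [0, 0, 0], [0, 0, 0], [0, 0, 0], [0, 0, 0], [0, 0, 0]], "twist": [0, 0, 0, 0, 0, 0], "claw": 0.5}}

```text
time_s: 13.02
tcp_pos: [0.6056, 0.2924, 0.0457]
tool_rot: [0.674, 0.739, -0.0, -0.0]
ft_force: [-3.0, -0.5, 2.5]
opening: 0.012
grasp_force: 3.5
```

Emit:
{"api": "send_rows", "payload": {"delta_pos": [[0, 0, -1], [0, 0, -2], [0, 0, -2], [0, 0, 0], [0, 0, 0], [0, 0, 0], [0, 0, 0]], "twist": [0, 0, 0, 0, 0, 0, 0]}}

```text
time_s: 13.9
tcp_pos: [0.6054, 0.2921, 0.0946]
tool_rot: [0.674, 0.739, -0.001, -0.0]
ft_force: [0.5, -1.7, -6.4]
opening: 0.0113
grasp_force: 35.0
```

```bash
python3 -c "
from h import *
plan(.646,.138,.0565,.7)
plan(.46,-.263,.1,.2)"
```

```text
t 13.9 p [0.6054 0.2921 0.0946] yaw 95.21 open 0.0113 F [ 0.55 -1.71 -6.44] grip 35.0 j6 0.28
twist 1.65 | shift now [-15.71   2.65   3.81] | shift after twist [ 3.87 15.46  3.81]
t 13.9 p [0.6054 0.2921 0.0946] yaw 95.21 open 0.0113 F [ 0.55 -1.71 -6.44] grip 35.0 j6 0.28
twist 1.658 | shift now [-53.96 -19.52  -0.49] | shift after twist [-14.74  55.46  -0.49]
```

Emit:
{"api": "send_rows", "payload": {"delta_pos": [[-4, 0.7, 0], [-4, 0.7, 0], [-4, 0.7, 0], [-3.7, 0.5, 0], [0, 0, 0], [0, 0, 0], [0, 0, 0], [0, 0, 0], [0, 0, 0], [0, 0, 0], [0, 0, 0], [0, 0, 0], [0, 0, 0], [0, 0, 0], [0, 0, 0], [0, 0, 0], [0, 0, 0]], "twist": [0, 0, 0, 0, 0.165, 0.165, 0.165, 0.165, 0.165, 0.165, 0.165, 0.165, 0.165, 0.165, 0, 0, 0]}}

```text
time_s: 16.02
tcp_pos: [0.6461, 0.1384, 0.0955]
tool_rot: [1.0, 0.007, -0.0, 0.0]
ft_force: [-0.3, -0.9, -5.5]
opening: 0.0112
grasp_force: 35.0
```

```bash
python3 -c "
from h import *
plan(.646,.138,.0565,.7)"
```

```text
t 16.02 p [0.6461 0.1384 0.0955] yaw 0.75 open 0.0112 F [-0.27 -0.86 -5.5 ] grip 35.0 j6 1.69
twist 0.001 | shift now [-0.01  0.03  3.9 ] | shift after twist [-0.01  0.03  3.9 ]
```

```bash
cat >> h.py <<'E'
def weigh(n=12):
    f=[]
    for _ in range(n):
        optics.read_camera('top'); f.append(manip.state()['ft_force'][2])
    print('Fz mean',np.mean(f).round(2),'sd',np.std(f).round(2),'kg',(-np.mean(f)/9.81).round(3))
E
python3 -c "
from h import *
weigh()"
```

```text
Fz mean -6.42 sd 0.39 kg 0.654
```

Emit:
{"api": "send_rows", "payload": {"delta_pos": [[0, 0, 1.5], [0, 0, 1.3], [0, 0, 0.7], [0, 0, 0.4], [0, 0, 0], [0, 0, 0]], "twist": [0, 0, 0, 0, 0, 0]}}

```text
time_s: 17.38
tcp_pos: [0.6462, 0.1384, 0.0594]
tool_rot: [1.0, 0.006, -0.0, 0.0]
ft_force: [-6.9, -1.8, 7.4]
opening: 0.0118
grasp_force: 35.0
```

Emit:
{"api": "send_rows", "payload": {"delta_pos": [[0, 0, 0], [0, 0, 0], [0, 0, 0], [0, 0, 0], [0, 0, -2], [0, 0, -3], [0, 0, -3], [0, 0, 0]], "twist": [0, 0, 0, 0, 0, 0, 0, 0], "claw": 3}}

```text
time_s: 18.38
tcp_pos: [0.6489, 0.1387, 0.1417]
tool_rot: [1.0, 0.006, 0.004, -0.001]
ft_force: [0.4, 0.1, -0.2]
opening: 0.0299
grasp_force: 0.0
```

```bash
cat >> h.py <<'E'
def ribs():
    im,d=grab('top'); W=world('top',d)
    m=((W[...,2]>.052)&(W[...,2]<.082)).astype(np.uint8)
    k,l,s,c=cv2.connectedComponentsWithStats(m)
    for j in range(1,k):
        if 15<s[j,4]<300: P=W[l==j]; print(s[j,4],c[j].round(),np.round([P[:,0].mean(),P[:,1].mean(),np.median(P[:,2])],4))
E
python3 - <<'E'
from h import *
plan(.5254,.3084,.1,98.9)
weigh(5)
ribs()
E
```

```text
t 18.38 p [0.6489 0.1387 0.1417] yaw 0.68 open 0.0299 F [ 0.35  0.07 -0.17] grip 0.0 j6 1.69
twist -1.714 | shift now [-12.18 -17.11   4.09] | shift after twist [18.68 -9.61  4.09]
Fz mean -0.25 sd 0.28 kg 0.026
288 [296. 201.] [ 0.6498 -0.0404  0.0549]
64 [156. 252.] [0.525  0.3097 0.0615]
25 [144. 254.] [0.5203 0.3399 0.0579]
84 [262. 253.] [0.5202 0.0459 0.0635]
203 [327. 264.] [ 0.4923 -0.1167  0.0583]
25 [132. 287.] [0.4387 0.3678 0.0568]
70 [144. 288.] [0.436  0.3359 0.061 ]
25 [157. 289.] [0.4324 0.3044 0.0575]
220 [503. 399.] [ 0.1728 -0.5234  0.0671]
```

Emit:
{"api": "send_rows", "payload": {"delta_pos": [[-2.4, -3.4, 0], [-2.4, -3.4, 0], [-2.4, -3.4, 0], [-2.5, -3.4, 0], [-2.5, -3.5, 0], [0, 0, 0.4], [0, 0, 0.4], [0, 0, 0.4], [0, 0, 0.4], [0, 0, 0.4], [0, 0, 0.4], [0, 0, 0.4], [0, 0, 0.4], [0, 0, 0], [0, 0, 0], [0, 0, 0]], "twist": [0, 0, 0, 0, 0, -0.17, -0.17, -0.17, -0.17, -0.17, -0.17, -0.17, -0.17, -0.17, -0.18, 0], "claw": 4}}

```text
time_s: 20.68
tcp_pos: [0.5216, 0.3076, 0.1035]
tool_rot: [0.653, 0.758, -0.001, -0.0]
ft_force: [-0.2, -0.3, -0.8]
opening: 0.0401
grasp_force: 0.0
```

```bash
python3 -c "
from h import *
plan(.5254,.3085,.0450,98.9)"
```

```text
t 20.68 p [0.5216 0.3076 0.1035] yaw 98.53 open 0.0401 F [-0.22 -0.29 -0.79] grip 0.0 j6 0.3
twist -0.007 | shift now [0.03 0.4  5.85] | shift after twist [0.03 0.4  5.85]
```

Emit:
{"api": "send_rows", "payload": {"delta_pos": [[0, 0.3, 1.5], [0, 0, 2], [0, 0, 1.5], [0, 0, 0.8], [0, 0, 0], [0, 0, 0]], "twist": [0, 0, 0, 0, 0, 0]}}

```text
time_s: 21.42
tcp_pos: [0.5256, 0.3086, 0.0473]
tool_rot: [0.652, 0.758, 0.001, 0.0]
ft_force: [-0.0, -0.7, 0.5]
opening: 0.04
grasp_force: 0.0
```

Emit:
{"api": "send_rows", "payload": {"delta_pos": [[0, 0, 0], [0, 0, 0], [0, 0, 0], [0, 0, 0], [0, 0, 0], [0, 0, 0]], "twist": [0, 0, 0, 0, 0, 0], "claw": 0.5}}

```text
time_s: 22.18
tcp_pos: [0.5251, 0.3084, 0.0468]
tool_rot: [0.652, 0.758, -0.0, -0.0]
ft_force: [-1.6, -0.7, 1.3]
opening: 0.0119
grasp_force: 35.0
```

Emit:
{"api": "send_rows", "payload": {"delta_pos": [[0, 0, -1], [0, 0, -2], [0, 0, -2], [0, 0, 0], [0, 0, 0], [0, 0, 0], [0, 0, 0]], "twist": [0, 0, 0, 0, 0, 0, 0]}}

```text
time_s: 23.05
tcp_pos: [0.5246, 0.3081, 0.0957]
tool_rot: [0.652, 0.758, -0.001, -0.0]
ft_force: [-0.2, -0.2, -3.3]
opening: 0.0117
grasp_force: 35.0
```

```bash
python3 -c "
from h import *
weigh()
plan(.646,.078,.0565,.7)
plan(.46,-.263,.1,.2)"
```

```text
Fz mean -3.71 sd 0.46 kg 0.378
t 23.65 p [0.5251 0.3084 0.0967] yaw 98.65 open 0.0118 F [-0.39 -0.43 -2.86] grip 35.0 j6 0.29
twist 1.71 | shift now [-24.59   8.49   4.02] | shift after twist [11.81 23.18  4.02]
t 23.65 p [0.5251 0.3084 0.0967] yaw 98.65 open 0.0118 F [-0.39 -0.43 -2.86] grip 35.0 j6 0.29
twist 1.718 | shift now [-55.51 -15.03  -0.33] | shift after twist [-6.71 57.11 -0.33]
```

Emit:
{"api": "send_rows", "payload": {"delta_pos": [[-1, 0, -2], [-3, -0.9, -2], [-4.1, -1.05, -1], [-4.1, -1.05, 0], [-4.1, -1.05, 0], [-4.1, -1.05, 0], [-4.1, -1.05, 0], [-4.1, -1.05, 0], [-4.1, -1.05, 0], [-4.1, -1.05, 0], [-4.1, -1.05, 0], [-4.1, -1.05, 0], [-4.1, -1.05, 0], [-4.1, -1.05, 0], [-4.1, -1.05, 0], [-4.1, -1.05, 0], [-4.1, -1.2, 0], [0, 0, 0], [0, 0, 0], [0, 0, 0]], "twist": [0, 0, 0, 0, 0, 0, 0, 0, 0, 0, 0, 0, 0, 0, 0, 0, 0, 0.17, 0.17, 0.17]}}

```text
time_s: 26.15
tcp_pos: [0.4573, -0.3654, 0.1485]
tool_rot: [0.824, 0.567, 0.0, 0.001]
ft_force: [0.0, 0.1, -3.3]
opening: 0.0118
grasp_force: 35.0
```

Emit:
{"api": "send_rows", "payload": {"delta_pos": [[0, 0, 0], [0, 0, 0], [0, 0, 0], [0, 0, 0], [0, 0, 0], [0, 0, 0], [0, 0, 0], [0, 0, 0]], "twist": [0.17, 0.17, 0.17, 0.17, 0.17, 0.17, 0.18, 0]}}

```text
time_s: 27.15
tcp_pos: [0.4575, -0.3651, 0.1482]
tool_rot: [1.0, 0.007, 0.001, 0.001]
ft_force: [-0.5, -0.9, -3.2]
opening: 0.0114
grasp_force: 35.0
```

```bash
python3 -c "
from h import *
weigh(6)
plan(.457,-.365,.055,.2)"
```

```text
Fz mean -3.76 sd 0.38 kg 0.383
t 27.45 p [ 0.4575 -0.3645  0.1469] yaw 0.74 open 0.0119 F [-0.26  0.08 -3.32] grip 35.0 j6 0.79
twist 0.009 | shift now [-0.05  0.05  9.19] | shift after twist [-0.05  0.05  9.19]
```

Emit:
{"api": "send_rows", "payload": {"delta_pos": [[0, 0, 2], [0, 0, 3], [0, 0, 2.4], [0, 0, 1], [0, 0, 0.5], [0, 0, 0.3], [0, 0, 0]], "twist": [0, 0, 0, 0, 0, 0, 0]}}

```text
time_s: 28.32
tcp_pos: [0.458, -0.3648, 0.0554]
tool_rot: [1.0, 0.006, 0.0, 0.0]
ft_force: [0.2, -1.1, -3.2]
opening: 0.0122
grasp_force: 35.0
```

Emit:
{"api": "send_rows", "payload": {"delta_pos": [[0, 0, 0], [0, 0, 0], [0, 0, 0], [0, 0, 0], [0, 0, -2], [0, 0, -3], [0, 0, -4], [0, 0, -2], [0, 0, 0]], "twist": [0, 0, 0, 0, 0, 0, 0, 0, 0], "claw": 3}}

```text
time_s: 29.45
tcp_pos: [0.4586, -0.3654, 0.1673]
tool_rot: [1.0, 0.006, 0.002, 0.002]
ft_force: [0.5, -0.1, -0.2]
opening: 0.0302
grasp_force: 0.0
```

```bash
python3 - <<'E'
from h import *
grab('top','top2.png')
ribs()
plan(.4358,.3358,.11,85)
E
```

```text
282 [296. 200.] [ 0.6523 -0.0394  0.0548]
18 [303. 209.] [ 0.631  -0.0586  0.0531]
84 [262. 253.] [0.5202 0.0459 0.0632]
204 [327. 264.] [ 0.4923 -0.1168  0.0585]
24 [132. 286.] [0.439  0.3677 0.0577]
68 [144. 288.] [0.4359 0.336  0.0613]
25 [157. 289.] [0.4326 0.3046 0.0578]
24 [210. 301.] [0.4028 0.1741 0.0574]
67 [198. 308.] [0.3865 0.2016 0.0607]
26 [188. 314.] [0.3705 0.2286 0.0572]
225 [503. 399.] [ 0.1735 -0.5238  0.0674]
t 29.55 p [ 0.4571 -0.364   0.1636] yaw 0.68 open 0.0306 F [-0.04 -1.57  0.59] grip 0.0 j6 0.79
twist -1.472 | shift now [ -1.3  -69.99   5.44] | shift after twist [69.52 -8.21  5.44]
```

View pics/top2.png

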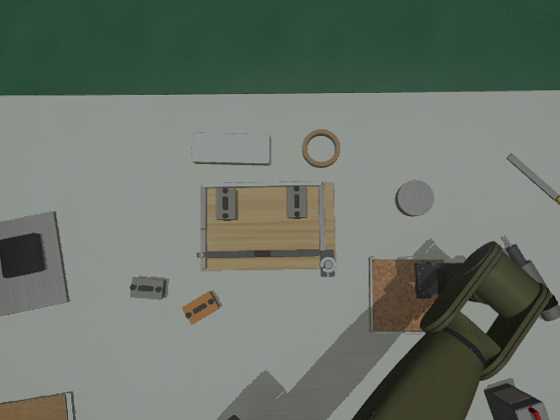

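Two boxes are upright in the carrier row at (227,203) and (297,201). One box is in the tray, hidden by the arm, and the last grey one is at (148,288).

Emit:
{"api": "send_rows", "payload": {"delta_pos": [[0, -3.5, 0], [0, -4.4, 0], [0, -4.4, 0], [0, -4.4, 0], [-0.1, -4.4, 0], [-0.1, -4.4, 0], [-0.1, -4.4, 0], [-0.1, -4.4, 0], [-0.1, -4.4, 0], [-0.1, -4.4, 0], [-0.1, -4.4, 0], [-0.1, -4.4, 0], [-0.1, -4.5, 0], [-0.1, -4.5, 0], [-0.1, -4.5, 0], [-0.1, -4.5, 0], [0, 0, 0], [0, 0, 0], [0, 0, 0], [0, 0, 0]], "twist": [0, 0, 0, 0, 0, 0, 0, 0, 0, 0, 0, 0, 0, 0, 0, 0, -0.16, -0.16, -0.16, -0.16], "claw": 4}}

```text
time_s: 32.05
tcp_pos: [0.4361, 0.3336, 0.162]
tool_rot: [0.946, 0.323, -0.002, 0.001]
ft_force: [0.1, 0.6, 0.5]
opening: 0.04
grasp_force: 0.0
```

Emit:
{"api": "send_rows", "payload": {"delta_pos": [[0, 0, 1], [0, 0, 1], [0, 0, 1], [0, 0, 1], [0, 0, 1], [0, 0, 0], [0, 0, 0]], "twist": [-0.165, -0.165, -0.165, -0.165, -0.17, 0, 0]}}

```text
time_s: 32.92
tcp_pos: [0.4369, 0.3341, 0.1138]
tool_rot: [0.739, 0.674, -0.001, -0.0]
ft_force: [-0.4, 0.7, 0.2]
opening: 0.0402
grasp_force: 0.0
```

```bash
python3 -c "
from h import *
plan(.4358,.3358,.0450,85)"
```

```text
t 32.92 p [0.4369 0.3341 0.1138] yaw 84.77 open 0.0402 F [-0.39  0.69  0.16] grip 0.0 j6 0.65
twist -0.004 | shift now [ 0.17 -0.11  6.88] | shift after twist [ 0.17 -0.11  6.88]
```

Emit:
{"api": "send_rows", "payload": {"delta_pos": [[0.2, -0.1, 2], [0, 0, 2.5], [0, 0, 1.6], [0, 0, 0.7], [0, 0, 0], [0, 0, 0]], "twist": [0, 0, 0, 0, 0, 0]}}

```text
time_s: 33.67
tcp_pos: [0.4372, 0.3369, 0.0476]
tool_rot: [0.738, 0.675, 0.001, 0.0]
ft_force: [0.7, -0.1, 0.2]
opening: 0.04
grasp_force: 0.0
```

Emit:
{"api": "send_rows", "payload": {"delta_pos": [[0, 0, 0], [0, 0, 0], [0, 0, 0], [0, 0, 0], [0, 0, 0], [0, 0, 0]], "twist": [0, 0, 0, 0, 0, 0], "claw": 0.5}}

```text
time_s: 34.42
tcp_pos: [0.436, 0.3364, 0.0466]
tool_rot: [0.738, 0.675, -0.001, -0.0]
ft_force: [-4.0, 0.1, 3.4]
opening: 0.0117
grasp_force: 34.9
```

Emit:
{"api": "send_rows", "payload": {"delta_pos": [[0, 0, -1], [0, 0, -2], [0, 0, -2], [0, 0, 0], [0, 0, 0], [0, 0, 0], [0, 0, 0]], "twist": [0, 0, 0, 0, 0, 0, 0]}}

```text
time_s: 35.3
tcp_pos: [0.436, 0.3361, 0.0958]
tool_rot: [0.738, 0.675, -0.001, -0.0]
ft_force: [-0.9, -0.7, -5.5]
opening: 0.0118
grasp_force: 34.9
```

```bash
python3 -c "
from h import *
weigh()
plan(.646,.078,.0565,.7)
plan(.457,-.275,.15,.2)"
```

```text
Fz mean -5.4 sd 0.42 kg 0.551
t 35.9 p [0.4365 0.3364 0.0967] yaw 84.9 open 0.0118 F [ 0.39 -0.58 -5.97] grip 34.9 j6 0.65
twist 1.47 | shift now [-23.88  23.16   4.02] | shift after twist [20.63 26.1   4.02]
t 35.9 p [0.4365 0.3364 0.0967] yaw 84.9 open 0.0118 F [ 0.39 -0.58 -5.97] grip 34.9 j6 0.65
twist 1.478 | shift now [-60.72   7.48  -5.33] | shift after twist [ 1.83 61.15 -5.33]
```

Emit:
{"api": "send_rows", "payload": {"delta_pos": [[0, 0, -2], [-1, 1, -2], [-3, 2.9, -1], [-3.3, 3.2, 0], [-3.3, 3.2, 0], [-3.3, 3.2, 0], [-3.3, 3.2, 0], [-3.3, 3.2, 0], [-3.3, 3.2, 0], [0, 0, 0], [0, 0, 0], [0, 0, 0], [0, 0, 0], [0, 0, 0], [0, 0, 0], [0, 0, 0], [0, 0, 0], [0, 0, 0], [0, 0, 0]], "twist": [0, 0, 0, 0, 0, 0, 0, 0, 0, 0.163, 0.163, 0.163, 0.163, 0.163, 0.163, 0.163, 0.163, 0.163, 0]}}

```text
time_s: 38.28
tcp_pos: [0.6464, 0.078, 0.1486]
tool_rot: [1.0, 0.008, 0.001, 0.0]
ft_force: [0.3, -0.5, -5.0]
opening: 0.0117
grasp_force: 35.0
```

```bash
python3 -c "
from h import *
weigh(15)
plan(.648,.048,.0575,.7)"
```

```text
Fz mean -5.32 sd 0.25 kg 0.542
t 39.02 p [0.6454 0.0789 0.1466] yaw 0.86 open 0.0116 F [-0.87  0.13 -5.82] grip 35.0 j6 1.59
twist 0.003 | shift now [0.21 3.09 8.91] | shift after twist [0.22 3.09 8.91]
```

Emit:
{"api": "send_rows", "payload": {"delta_pos": [[0.2, 3.0, 0], [0, 0, 2.5], [0, 0, 3], [0, 0, 2], [0, 0, 1], [0, 0, 0.3], [0, 0, 0.2], [0, 0, 0]], "twist": [0, 0, 0, 0, 0, 0, 0, 0]}}

```text
time_s: 40.02
tcp_pos: [0.6486, 0.0489, 0.0576]
tool_rot: [1.0, 0.007, 0.001, 0.0]
ft_force: [-0.7, -1.0, -6.1]
opening: 0.0116
grasp_force: 35.0
```

Emit:
{"api": "send_rows", "payload": {"delta_pos": [[0, 0, 0], [0, 0, 0], [0, 0, 0], [0, 0, 0], [0, 0, -2], [0, 0, -3], [0, 0, -4], [0, 0, -1], [0, 0, 0]], "twist": [0, 0, 0, 0, 0, 0, 0, 0, 0], "claw": 3}}

```text
time_s: 41.15
tcp_pos: [0.6484, 0.0489, 0.1578]
tool_rot: [1.0, 0.007, 0.001, 0.0]
ft_force: [-0.4, -0.1, -0.2]
opening: 0.0298
grasp_force: 0.0
```

```bash
python3 - <<'E'
from h import *
plan(.46,.046,.12,90.7)
E
```

```text
t 41.15 p [0.6484 0.0489 0.1578] yaw 0.85 open 0.0298 F [-0.4  -0.09 -0.24] grip 0.0 j6 1.55
twist -1.568 | shift now [-1.885e+01  1.000e-02  3.740e+00] | shift after twist [ -0.06 -18.85   3.74]
```

Emit:
{"api": "send_rows", "payload": {"delta_pos": [[-3, 0, 0], [-4, 0, 0], [-4, 0, 0], [-4, 0, 0], [-4, 0, 0], [0, 0, 0], [0, 0, 0]], "twist": [0, 0, 0, 0, 0, 0, 0], "claw": 0}}

```text
time_s: 42.02
tcp_pos: [0.4578, 0.0461, 0.1557]
tool_rot: [1.0, 0.007, -0.001, -0.0]
ft_force: [0.7, 0.1, 0.4]
opening: 0.0005
grasp_force: 0.0
```

```bash
python3 - <<'E'
from h import *
im,d=grab('top','top3.png'); grab('side','side3.png'); W=world('top',d)
m=((W[...,2]>.056)&(W[...,2]<.1)).astype(np.uint8)
k,l,s,c=cv2.connectedComponentsWithStats(m)
for j in range(1,k):
    if 40<s[j,4]<300: P=W[l==j]; print(s[j,4],c[j].round(),np.round([P[:,0].mean(),P[:,1].mean(),np.median(P[:,2])],4))
plan(.49,.046,.047,.7)
E
```

```text
73 [260. 202.] [0.6472 0.0498 0.0712]
67 [296. 200.] [ 0.6498 -0.0399  0.0715]
76 [224. 203.] [0.6459 0.1393 0.071 ]
84 [262. 253.] [0.5202 0.0459 0.0631]
162 [327. 264.] [ 0.4918 -0.1164  0.0598]
79 [429. 277.] [ 0.4593 -0.3635  0.0671]
66 [198. 308.] [0.3863 0.2021 0.0608]
t 42.12 p [0.4585 0.046  0.1563] yaw 0.84 open 0.0004 F [-0.88 -0.27 -0.57] grip 0.0 j6 1.54
twist 0.003 | shift now [ 3.15  0.05 10.93] | shift after twist [ 3.15  0.04 10.93]
```

View pics/top3.png

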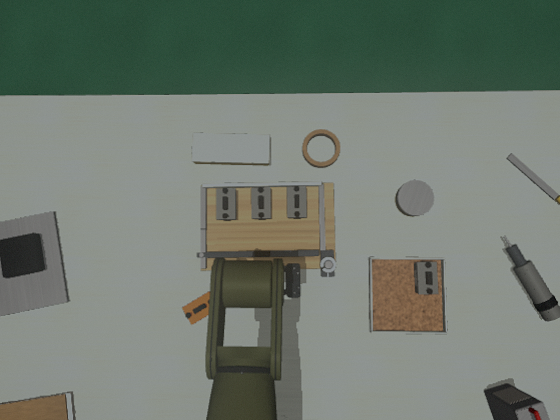

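All four boxes are in place: three in the carrier row at (227,203), (261,202) and (297,201), and one in the tray at (427,277). Next I'll push the bar with the fingers closed.

Emit:
{"api": "send_rows", "payload": {"delta_pos": [[1.2, 0, 2], [1.4, 0, 3], [0, 0, 3], [0, 0, 2], [0, 0, 0.8], [0, 0, 0], [0, 0, 0]], "twist": [0, 0, 0, 0, 0, 0, 0]}}

```text
time_s: 43.0
tcp_pos: [0.485, 0.0464, 0.0497]
tool_rot: [1.0, 0.007, 0.001, 0.0]
ft_force: [-0.1, -0.0, 0.1]
opening: 0.0007
grasp_force: 0.0
```

Emit:
{"api": "send_rows", "payload": {"delta_pos": [[0.6, 0, 0], [0.6, 0, 0], [0.5, 0, 0], [0.5, 0, 0], [0.5, 0, 0], [0.5, 0, 0], [0, 0, 0], [0, 0, 0]], "twist": [0, 0, 0, 0, 0, 0, 0, 0]}}

```text
time_s: 44.0
tcp_pos: [0.5143, 0.0469, 0.0483]
tool_rot: [1.0, 0.007, -0.002, 0.0]
ft_force: [-6.4, -1.5, 4.3]
opening: 0.0002
grasp_force: 2.9
```

```bash
cat >> h.py <<'E'
def bar():
    """pointer shoe, bar and block x minus target from top image; mark x there"""
    im,d=grab('top'); W=world('top',d); V,U=np.mgrid[:420,:560]
    o=[]
    for n,(u0,u1,z0,z1) in dict(shoe=(192,200,.025,.05),barL=(212,235,.033,.047),barR=(285,312,.033,.047)).items():
        m=(U>=u0)&(U<=u1)&(V>=222)&(V<=262)&(W[...,2]>z0)&(W[...,2]<z1); P=W[m]
        f=np.polyfit(P[:,1],P[:,0],1) if n!='shoe' else None
        # bar centre in the carrier frame
        cx=P[:,0].mean()-.5948+.012*(P[:,1].mean()-.048)
        o.append((n,len(P),round(float(cx),4)))
    print(o,'joint ~ value+.078'); return im
E
python3 - <<'E'
from h import *
bar(); plan(.57,.046,.047,.7)
E
```

```text
[('shoe', 25, -0.0637), ('barL', 42, -0.0609), ('barR', 99, -0.0613)] joint ~ value+.078
t 44.05 p [0.5143 0.0469 0.0483] yaw 0.85 open 0.0006 F [-6.67 -0.55  2.8 ] grip 2.9 j6 1.54
twist 0.003 | shift now [5.57 0.17 0.1 ] | shift after twist [5.57 0.16 0.1 ]
```

Emit:
{"api": "send_rows", "payload": {"delta_pos": [[0.5, 0, 0], [0.5, 0, 0], [0.5, 0, 0], [0.5, 0, 0], [0.5, 0, 0], [0.5, 0, 0], [0.5, 0, 0], [0.4, 0, 0], [0.3, 0, 0], [0, 0, 0], [0, 0, 0]], "twist": [0, 0, 0, 0, 0, 0, 0, 0, 0, 0, 0]}}

```text
time_s: 45.42
tcp_pos: [0.5559, 0.0474, 0.0481]
tool_rot: [1.0, 0.007, -0.003, 0.0]
ft_force: [-7.5, -1.3, 3.9]
opening: 0.0006
grasp_force: 3.3
```

```bash
python3 - <<'E'
from h import *
im=bar(); plan(.57,.046,.047,.7)
g=im[215:262,201:207].mean((1,2)); print(np.round(g).astype(int).tolist())
c=cv2.cvtColor(im[175:275,190:345],cv2.COLOR_RGB2BGR); cv2.imwrite('pics/crop4.png',cv2.resize(c,None,fx=5,fy=5,interpolation=cv2.INTER_CUBIC))
E
```

```text
[('shoe', 22, -0.024), ('barL', 42, -0.0202), ('barR', 96, -0.0197)] joint ~ value+.078
t 45.48 p [0.556  0.0474 0.0481] yaw 0.86 open 0.0003 F [-6.67 -1.64  4.03] grip 3.3 j6 1.55
twist 0.003 | shift now [1.4  0.16 0.1 ] | shift after twist [1.4  0.16 0.1 ]
[109, 110, 110, 110, 111, 111, 111, 112, 111, 111, 112, 112, 113, 88, 92, 111, 99, 98, 98, 93, 82, 109, 117, 116, 116, 116, 117, 116, 117, 114, 112, 114, 113, 113, 113, 113, 113, 113, 112, 113, 114, 112, 113, 113, 113, 113, 112]
```

View pics/crop4.png

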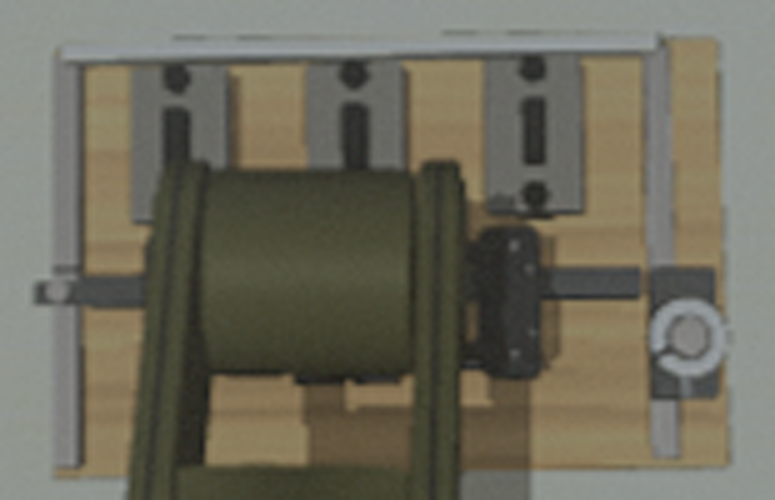

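Emit:
{"api": "send_rows", "payload": {"delta_pos": [[0.3, 0, 0], [0.3, 0, 0], [0.2, 0, 0], [0.1, 0, 0], [0, 0, 0], [0, 0, 0]], "twist": [0, 0, 0, 0, 0, 0]}}

```text
time_s: 46.22
tcp_pos: [0.5647, 0.0476, 0.0481]
tool_rot: [1.0, 0.007, -0.003, 0.0]
ft_force: [-7.2, -0.6, 4.2]
opening: 0.0004
grasp_force: 3.7
```

```bash
cat >> h.py <<'E'
def zoom(im,f):
    c=cv2.cvtColor(im[215:250,190:215],cv2.COLOR_RGB2BGR); cv2.imwrite('pics/'+f,cv2.resize(c,None,fx=16,fy=16,interpolation=cv2.INTER_CUBIC))
    for a,b in((195,200),(200,204),(204,208)): print(a,np.round(im[220:242,a:b].mean((1,2))).astype(int).tolist())
E
python3 - <<'E'
from h import *
im=bar(); plan(.57,.046,.047,.7); zoom(im,'z5.png')
E
```

```text
[('shoe', 19, -0.0168), ('barL', 48, -0.0111), ('barR', 90, -0.0115)] joint ~ value+.078
t 46.27 p [0.5647 0.0476 0.0481] yaw 0.86 open 0.0007 F [-7.73 -0.63  4.52] grip 3.7 j6 1.55
twist 0.003 | shift now [0.53 0.16 0.1 ] | shift after twist [0.53 0.16 0.1 ]
195 [147, 146, 147, 147, 146, 146, 147, 133, 110, 108, 110, 106, 110, 141, 148, 147, 146, 146, 146, 147, 146, 146]
200 [127, 126, 127, 128, 128, 127, 129, 116, 115, 123, 124, 112, 100, 124, 131, 128, 128, 129, 129, 129, 130, 129]
204 [102, 101, 103, 100, 100, 100, 98, 82, 75, 76, 76, 76, 77, 103, 110, 108, 108, 108, 108, 108, 108, 109]
```

View pics/z5.png

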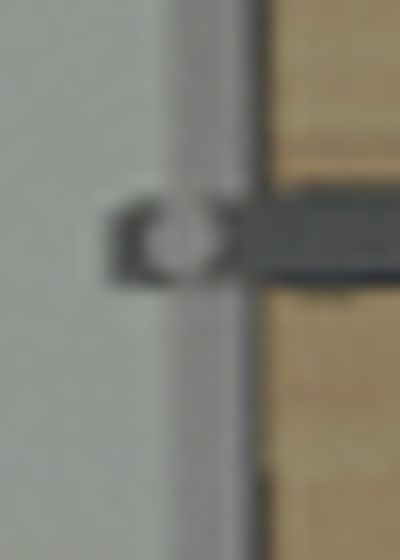

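Emit:
{"api": "send_rows", "payload": {"delta_pos": [[0.2, 0, 0], [0.15, 0, 0], [0, 0, 0], [0, 0, 0]], "twist": [0, 0, 0, 0]}}

```text
time_s: 46.78
tcp_pos: [0.5682, 0.0476, 0.048]
tool_rot: [1.0, 0.007, -0.003, 0.0]
ft_force: [-8.2, -2.2, 5.1]
opening: 0.0005
grasp_force: 3.7
```

```bash
python3 - <<'E'
from h import *
im=bar(); plan(.57,.046,.047,.7); zoom(im,'z6.png')
E
```

```text
[('shoe', 25, -0.0163), ('barL', 40, -0.0073), ('barR', 105, -0.0077)] joint ~ value+.078
t 46.83 p [0.5682 0.0476 0.0481] yaw 0.86 open 0.0003 F [-7.1  -1.94  4.6 ] grip 3.7 j6 1.55
twist 0.003 | shift now [0.18 0.16 0.11] | shift after twist [0.18 0.16 0.11]
195 [147, 147, 147, 146, 147, 148, 126, 108, 110, 108, 103, 140, 148, 146, 146, 146, 147, 146, 146, 147, 146, 147]
200 [127, 127, 127, 127, 128, 130, 110, 117, 124, 122, 97, 122, 130, 129, 129, 129, 128, 128, 129, 129, 130, 130]
204 [103, 102, 104, 101, 101, 97, 78, 75, 77, 76, 71, 89, 105, 109, 108, 109, 109, 109, 109, 108, 109, 109]
```

Emit:
{"api": "send_rows", "payload": {"delta_pos": [[-1, 0, 0], [-1.5, 0, -1], [0, 0, -3], [0, 0, -3], [0, 2, 0], [0.4, 4, 0], [0.4, 4, 0], [0.4, 4, 0], [0.4, 2.3, 0], [0, 0, 0], [0, 0, 0]], "twist": [0, 0, 0, 0, 0, 0, 0, 0, 0, 0, 0], "claw": 0}}

```text
time_s: 48.2
tcp_pos: [0.5634, -0.1148, 0.118]
tool_rot: [1.0, 0.007, -0.0, -0.0]
ft_force: [0.8, 0.6, 0.4]
opening: 0.0003
grasp_force: 0.0
```

```bash
python3 - <<'E'
from h import *
im=bar(); plan(.559,-.116,.043,.7)
side=grab('side')[0]
c=cv2.cvtColor(im[180:290,185:345],cv2.COLOR_RGB2BGR); cv2.imwrite('pics/c7.png',cv2.resize(c,None,fx=5,fy=5,interpolation=cv2.INTER_CUBIC))
E
```

```text
[('shoe', 23, -0.0156), ('barL', 144, -0.0079), ('barR', 30, -0.0082)] joint ~ value+.078
t 48.25 p [ 0.5635 -0.1145  0.1182] yaw 0.9 open 0.0003 F [ 0.74 -0.03  0.31] grip 0.0 j6 1.26
twist 0.003 | shift now [-0.45  0.15  7.52] | shift after twist [-0.45  0.15  7.52]
```

View pics/c7.png

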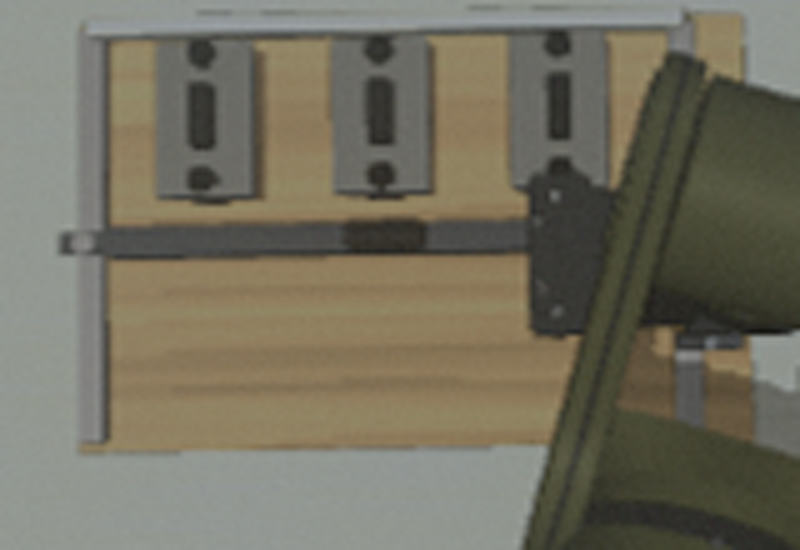

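The bar stands on its mark (pointer button at crop (82,242)) and the three boxes are untouched. Now for the ring.

Emit:
{"api": "send_rows", "payload": {"delta_pos": [[-0.4, 0.1, 0], [0, 0, 0], [0, 0, 2], [0, 0, 2.5], [0, 0, 2], [0, 0, 0.7], [0, 0, 0], [0, 0, 0]], "twist": [0, 0, 0, 0, 0, 0, 0, 0], "claw": 6, "grip_force": 20}}

```text
time_s: 49.3
tcp_pos: [0.5601, -0.1165, 0.0469]
tool_rot: [1.0, 0.007, 0.0, 0.0]
ft_force: [-0.2, -0.1, -0.7]
opening: 0.0599
grasp_force: 0.0
```

Emit:
{"api": "send_rows", "payload": {"delta_pos": [[0, 0, 0], [0, 0, 0], [0, 0, 0], [0, 0, 0], [0, 0, 0], [0, 0, 0]], "twist": [0, 0, 0, 0, 0, 0], "claw": 3}}

```text
time_s: 50.05
tcp_pos: [0.5601, -0.1178, 0.0471]
tool_rot: [1.0, 0.008, 0.0, 0.001]
ft_force: [-0.5, -4.9, 0.4]
opening: 0.0392
grasp_force: 20.0
```

```bash
python3 - <<'E'
from h import *
bar(); plan(.559,-.116,.043,.7)
E
```

```text
[('shoe', 23, -0.0168), ('barL', 143, -0.0079), ('barR', 35, -0.0084)] joint ~ value+.078
t 50.1 p [ 0.5601 -0.1178  0.0471] yaw 0.86 open 0.0391 F [-0.73 -4.82 -0.06] grip 20.0 j6 1.26
twist 0.003 | shift now [-0.11 -0.19  0.41] | shift after twist [-0.11 -0.19  0.41]
```

Emit:
{"api": "send_rows", "payload": {"delta_pos": [[-0.05, 0.1, 0], [0, 0, 0], [0, 0, 0], [0, 0, 0], [0, 0, 0], [0, 0, 0], [0, 0, 0], [0, 0, 0], [0, 0, 0], [0, 0, 0]], "twist": [0, -0.12, -0.12, -0.12, -0.12, -0.12, -0.12, -0.12, -0.12, 0]}}

```text
time_s: 51.35
tcp_pos: [0.5596, -0.1169, 0.0471]
tool_rot: [0.884, 0.468, 0.0, -0.0]
ft_force: [-1.1, 0.9, 3.5]
opening: 0.0397
grasp_force: 20.0
```

```bash
python3 - <<'E'
from h import *
bar(); plan(.559,-.116,.043,72); print(np.round(manip.state()['torque'],3))
E
```

```text
[('shoe', 21, -0.0142), ('barL', 142, -0.0078), ('barR', 141, -0.0076)] joint ~ value+.078
t 51.4 p [ 0.5596 -0.1169  0.0471] yaw 55.75 open 0.0394 F [-0.03  0.67  3.14] grip 20.0 j6 0.3
twist -0.284 | shift now [ 0.04 -0.1   0.41] | shift after twist [ 0.07 -0.08  0.41]
[0.343 0.107 0.108]
```

Turned 0.96 rad so far with the bar still. I'll continue in small steps, watching the torque.

Emit:
{"api": "send_rows", "payload": {"delta_pos": [[0, 0, 0], [0, 0, 0], [0, 0, 0], [0, 0, 0]], "twist": [-0.1, -0.1, 0, 0]}}

```text
time_s: 51.9
tcp_pos: [0.5593, -0.1169, 0.0469]
tool_rot: [0.833, 0.553, 0.0, -0.001]
ft_force: [-1.0, 3.4, 4.2]
opening: 0.0396
grasp_force: 20.0
```

```bash
python3 - <<'E'
from h import *
bar(); plan(.559,-.116,.043,72); print(np.round(manip.state()['torque'],3))
E
```

```text
[('shoe', 23, -0.012), ('barL', 142, -0.0079), ('barR', 139, -0.0076)] joint ~ value+.078
t 51.95 p [ 0.5594 -0.1169  0.0469] yaw 67.2 open 0.0391 F [-0.96  3.96  5.22] grip 20.0 j6 0.1
twist -0.084 | shift now [ 0.06 -0.07  0.39] | shift after twist [ 0.07 -0.06  0.39]
[ 0.757  0.198 -0.229]
```

Emit:
{"api": "send_rows", "payload": {"delta_pos": [[0, 0, 0], [0, 0, 0], [0, 0, 0], [0, 0, 0]], "twist": [-0.07, -0.07, 0, 0]}}

```text
time_s: 52.45
tcp_pos: [0.5591, -0.1173, 0.0466]
tool_rot: [0.792, 0.611, -0.0, -0.0]
ft_force: [-1.9, 3.4, 4.3]
opening: 0.0394
grasp_force: 20.0
```

```bash
python3 - <<'E'
from h import *
bar(); plan(.559,-.116,.043,72); print(np.round(manip.state()['torque'],3))
E
```

```text
[('shoe', 23, -0.0155), ('barL', 141, -0.0078), ('barR', 142, -0.0076)] joint ~ value+.078
t 52.5 p [ 0.5591 -0.1173  0.0466] yaw 75.28 open 0.0396 F [-1.66  2.75  3.82] grip 20.0 j6 -0.04
twist 0.057 | shift now [ 0.12 -0.04  0.36] | shift after twist [ 0.12 -0.05  0.36]
[ 0.582  0.321 -0.153]
```

Emit:
{"api": "send_rows", "payload": {"delta_pos": [[0, 0, 0], [0, 0, 0], [0, 0, 0]], "twist": [-0.06, -0.06, 0]}}

```text
time_s: 52.88
tcp_pos: [0.559, -0.1174, 0.0464]
tool_rot: [0.754, 0.657, -0.0, -0.0]
ft_force: [-2.4, 2.7, 2.9]
opening: 0.0393
grasp_force: 20.0
```

Emit:
{"api": "send_rows", "payload": {"delta_pos": [[0, 0, 0], [0, 0, 0], [0, 0, 0], [0, 0, 0], [0, 0, -2], [0, 0, -3], [0, 0, -4], [-3, 0, -2], [-4, 0, 0], [-4, 0, 0], [-4, 0, 0], [0, 0, 0]], "twist": [0, 0, 0, 0, 0, 0, 0, 0, 0, 0, 0, 0], "claw": 6}}

```text
time_s: 54.38
tcp_pos: [0.539, -0.2685, 0.1585]
tool_rot: [0.755, 0.656, 0.0, 0.001]
ft_force: [0.4, 0.1, -0.2]
opening: 0.0602
grasp_force: 0.0
```

```bash
python3 - <<'E'
from h import *
plan(.4,-.2,.2,72)
E
```

```text
t 54.38 p [ 0.539  -0.2685  0.1585] yaw 82.01 open 0.0602 F [ 0.42  0.06 -0.2 ] grip 0.0 j6 -0.41
twist 0.175 | shift now [  4.85 -14.71  -4.19] | shift after twist [  2.22 -15.33  -4.19]
```

Emit:
{"api": "send_rows", "payload": {"delta_pos": [[-2, 0, -2], [-4, 0, -2], [-4, 0, 0], [-4, 0, 0], [0, 0, 0], [0, 0, 0]], "twist": [0, 0, 0, 0, 0, 0]}}

```text
time_s: 55.12
tcp_pos: [0.5204, -0.4045, 0.1979]
tool_rot: [0.753, 0.658, 0.0, 0.0]
ft_force: [-0.4, -0.5, -0.6]
opening: 0.0601
grasp_force: 0.0
```

```bash
python3 - <<'E'
from h import *
im=bar()
c=cv2.cvtColor(im[215:270,190:345],cv2.COLOR_RGB2BGR)
a=cv2.resize(im[230:265,305:345],None,fx=12,fy=12,interpolation=cv2.INTER_CUBIC)
cv2.imwrite('pics/c8.png',cv2.cvtColor(a,cv2.COLOR_RGB2BGR))
cv2.imwrite('pics/top8.png',cv2.cvtColor(im,cv2.COLOR_RGB2BGR))
ribs(); zoom(im,'z8.png')
E
```

```text
[('shoe', 24, -0.0185), ('barL', 144, -0.0078), ('barR', 186, -0.0078)] joint ~ value+.078
262 [259. 203.] [0.6452 0.053  0.0557]
34 [267. 192.] [0.6732 0.0332 0.0538]
282 [295. 201.] [ 0.6491 -0.0373  0.0548]
20 [218. 201.] [0.6511 0.1573 0.0539]
87 [261. 226.] [0.5865 0.0483 0.0627]
201 [327. 237.] [ 0.559  -0.1154  0.0583]
28 [428. 264.] [ 0.4902 -0.3636  0.0641]
86 [429. 277.] [ 0.4595 -0.3632  0.0673]
29 [430. 290.] [ 0.4272 -0.3643  0.064 ]
23 [210. 301.] [0.4027 0.1741 0.0586]
68 [198. 308.] [0.3865 0.2016 0.0612]
24 [188. 314.] [0.3704 0.2287 0.0577]
219 [502. 399.] [ 0.173  -0.5235  0.0673]
195 [144, 143, 143, 144, 143, 144, 122, 106, 106, 106, 102, 137, 145, 143, 143, 143, 143, 143, 143, 144, 143, 143]
200 [124, 124, 124, 124, 125, 127, 108, 115, 122, 121, 96, 119, 127, 127, 126, 126, 127, 127, 127, 127, 127, 127]
204 [100, 101, 101, 99, 99, 94, 78, 75, 76, 75, 70, 88, 104, 106, 107, 106, 107, 107, 107, 106, 108, 107]
```

View pics/c8.png

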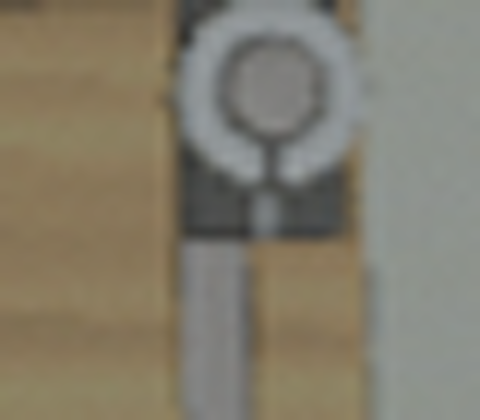

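View pics/top8.png

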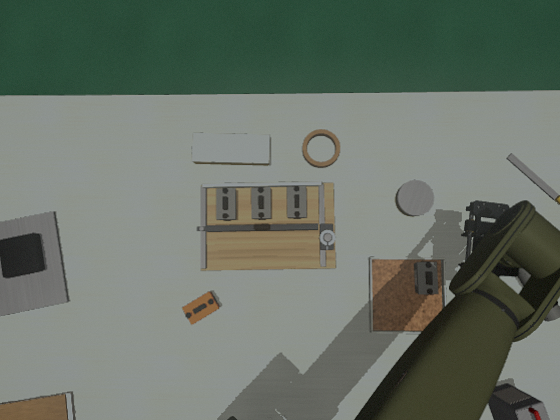

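The ring's dark line at crop (270,150) meets the white mark at (265,210), so the ring is locked. The pointer is at its mark, three boxes are in the row, one is in the tray, and the robot is clear of everything.

```bash
python3 -c "
from h import *
print(ticket.close_job())"
```

```text
the job is handed in; nothing more can be done
None
```

I handed the job in (no verdict came back): three heavy boxes (about 0.77, 0.65 and 0.54 kg) stand in the carrier row, the light one (about 0.38 kg) is in the tray, the bar is at its mark by camera, and the lock ring is turned home.

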